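# Close the tube mixer: swing the hold-down bar in and screw it home

### The job

Make the loaded tube mixer ready to run: swing the bar with the pressure plate across the rack until it sits all the way in its catch, then screw the black knob on it down, clockwise, as far as it goes, so that the plate holds down all six vials. The vials must stay standing in their places; leave the beaker, timer and dish where they are.

Things in the scene. Friction and masses are not known exactly. Their poses are not given: they have to be found in the camera images.
- mixer: tube mixer, fixed: white box 236 x 136 mm, aluminium top at 54 mm carrying a white vial rack (two rows of three along x, 50 mm apart both ways), two steel posts 184 mm apart and a swing bar with screw knob and pressure plate. Origin under its centre on the worktop; x runs from its front (control panel; catch post at x = -92 mm) to its back (hinge post at x = +92 mm), y to its left, z up
- bridge (a joint): swing bar, angle about the upright hinge post: 0 = closed (along the mixer's centre line above the rack, its slotted front end round the headed stud of the catch post, end stop); grows as it swings open to the mixer's -y side, up to 2.0. Light friction (0.15 N m); stays where it is left
- bar_hinge (a point): point on the hinge axis at mid-height of the swing bar (176 mm above the worktop)
- bar_grip (a point): where to take the swing bar from above: on its centre line, 148 mm from the hinge axis, between knob and catch. The bar is 20 mm wide, 16 mm tall (168 to 184 mm above the worktop), grey
- knob (a joint): screw knob on the swing bar: 0 = plate fully raised; grows as the knob turns clockwise seen from above (screwing down); 12.57 (two turns) = fully down, hard stop. 6 mm a turn, knob and plate go down together, 12 mm in all; at 0 the plate clears the vial caps by 7 mm. Turns at about 0.05 N m and stays where it is left
- knob_grip (a point): centre of the black ribbed screw knob, 37 mm diameter, 28 mm tall: point on its axis at mid-height, 92 mm from the hinge axis, 218 mm above the worktop when fully raised, 206 mm when fully down (bar top: 184 mm)
- plate: pressure plate, 142 x 80 x 10 mm, aluminium with a rubber face below, carried by the swing bar under the knob and sprung: it gives up to 6 mm. Origin on the knob's axis at the height of the bar's underside, 25 mm above the rubber face
- vial_a: capped glass vial, 24 mm diameter, 74 mm tall, standing in the front place of the left row of the rack on its floor 61 mm above the worktop; origin at the centre of its underside
- vial_b: capped glass vial, 24 mm diameter, 74 mm tall, standing in the middle place of the left row of the rack on its floor 61 mm above the worktop; origin at the centre of its underside
- vial_c: capped glass vial, 24 mm diameter, 74 mm tall, standing in the back place of the left row of the rack on its floor 61 mm above the worktop; origin at the centre of its underside
- vial_d: capped glass vial, 24 mm diameter, 74 mm tall, standing in the front place of the right row of the rack on its floor 61 mm above the worktop; origin at the centre of its underside
- vial_e: capped glass vial, 24 mm diameter, 74 mm tall, standing in the middle place of the right row of the rack on its floor 61 mm above the worktop; origin at the centre of its underside
- vial_f: capped glass vial, 24 mm diameter, 74 mm tall, standing in the back place of the right row of the rack on its floor 61 mm above the worktop; origin at the centre of its underside
- beaker: bystander: small empty glass beaker, 50 mm diameter, 58 mm tall, on the worktop; origin at the centre of its underside
- timer: bystander: laboratory timer lying on the worktop, 58 x 66 x 21 mm; origin at the centre of its underside
- dish: bystander: glass petri dish, 60 mm diameter, 16 mm tall, on the worktop; origin at the centre of its underside

How it is judged:
By the outcome, as a careful person would: the job done as asked, in the order asked, and still so for the second after the job is handed in, with the robot touching nothing.
It also fails if it takes over 72 s, if anything falls off the work surface, if the arm or the gripper's body presses on something with over 40 N, if the wrist force passes 120 N, or if a joint passes its speed limit or range.

### The arm

A 7-joint arm with a two-finger parallel gripper is mounted at the origin on a cart in front of the work surface, level with it; the furniture and walls round the work are solid. World frame = base frame: x ahead of the robot, y to its left, z up, the work surface at z = 0. Lengths are in m, angles in rad, forces in N, time in s.
With the tool pointing down it reaches from about 0.4 to 0.85 m from the base axis. Payload 10.4 kg.
Tool frame: the origin (TCP) lies on the centre line of the jaws, within the pads' length; the fingertips stand 22 mm ahead of it and the grasp point (between the pads) lies 3 mm ahead of it; z points along the fingers, y is the line along which they close (so a half turn about z gives the same grasp; the last joint's range is limited). The gripper opens to 87 mm and grips with 3 to 60 N. Pads are 19 mm wide; open, the fingers measure 117 mm over their backs; the gripper's body (75 mm by 190 mm) begins 51 mm behind the grasp point.
Start: joints at [-1.22, 0.332, -0.065, 1.46, 0.022, 1.35, -0.088], TCP at [0.228, 0.582, 0.245] pointing down, gripper open.
Joint ranges: [-2.6, 2.6], [-0.5, 2.12], [-1.47, 1.34], [0.16, 2.42], [-1.27, 4.41], [0.06, 2.06], [-2.6, 2.6]. Speed limits (rad/s): [2.22, 2.22, 2.79, 2.79, 3.14, 3.14, 3.14].

### API

Orientations are given as a unit quaternion [x, y, z, w].
In Python, from bench import r gives the robot as it stands.
- The arm moves only by the shell command python3 jog.py FILE [FORCE], which reads ROWS from the file FILE. ROWS is a JSON object whose key "rows" holds a list of rows, 1 to 12 of them, each of 5 numbers: dx, dy, dz in m, then a turn about the tool's z in rad, then the finger opening in m; each row is the pose to reach, as a shift and turn from the pose commanded when the command began, along the tool's axes at that moment; what a row does not reach only later rows make up. A row lasts 1/10 s, in which the tool goes at most 0.05 m and 0.15 rad, less where a joint would pass 70% of its speed; a pose out of reach is approached as far as the arm can. The fingers move at their own pace and stop on an object; FORCE is the grip in N (left out, the last holds). Time passes only in rows, so rows that do not move let the fingers close. It prints the time, the measured TCP pose, the force, the opening and the grip force at its end. Input that does not fit is refused with a message, and nothing moves.
- r.read_state(): the state, without advancing time (a new reading comes with each control period).
- r.camera(name): name is "scene" or "top"; returns a dict with "img" (400x640x3 uint8, red, green, blue), "fx", "fy", "cx", "cy" (pixels), "pose" (4x4, takes a point from camera to world coordinates). Camera axes: x right, y down, z forward; pixel columns grow to the right and rows downward; lengths in m; the calibration is good to about 2 mm. A picture is of the moment at which its call begins. There is no depth.
- r.close_job(): hands the job in; it is judged then, once.
The state is a dict: "time": time; "joint_positions": joint angles; "joint_vel": joint speeds; "joint_torque": joint torques, N m; "ee_pos": TCP position; "eef_rot": TCP orientation; "ft_force": force on the tool from outside, world axes, zero at the start; "torque": the same for the moment, N m; "width": finger opening in m; "grip_force": force on a finger pad.
Only numpy, scipy, OpenCV 4.12 (cv2) and the standard library are available. Lean on these libraries where they do the work, as an engineer would, in place of code of your own. Each camera call takes 0.05 s, during which the arm holds its last target. There are 200 camera calls.

## Working session

There is one attempt and no reset: what is moved stays moved. The work goes in short steps, Python scripts to look and compute and a shell command to move; the robot and the scene stay as the last step left them, time stands still between calls to the robot, and variables do not carry over. Pictures are saved under pics/ and viewed, at most 10 in all, crops included, and the job is handed in when it is done.

```bash
ls; mkdir -p pics
python3 - <<'E'
from bench import r
import cv2,numpy as np
for n in("scene","top"):
    c=r.camera(n); cv2.imwrite(f"pics/{n}0.png",c["img"][:,:,::-1]); print(n,c["fx"],c["fy"],c["cx"],c["cy"],np.round(c["pose"],3).tolist())
s=r.read_state();print(s["time"],s["ee_pos"],s["eef_rot"],s["width"])
E
```

```text
bench.py
jog.py
pics
scene 372.41933265667905 372.41933265667905 312.2982543407121 194.40727294647047 [[0.762, -0.379, 0.525, -0.059], [-0.648, -0.451, 0.614, -0.671], [0.004, -0.808, -0.589, 0.761], [0.0, 0.0, 0.0, 1.0]]
top 378.60196922465076 378.60196922465076 317.75841554630773 190.73397861859814 [[0.018, -0.987, 0.158, 0.304], [-1.0, -0.019, -0.005, 0.002], [0.008, -0.158, -0.987, 1.255], [0.0, 0.0, 0.0, 1.0]]
0.1 [0.22808144 0.58157362 0.24385326] [ 1.85763262e-01  9.82594343e-01 -5.99899953e-04 -8.54119870e-05] 0.08688666201824365
```

View pics/scene0.png

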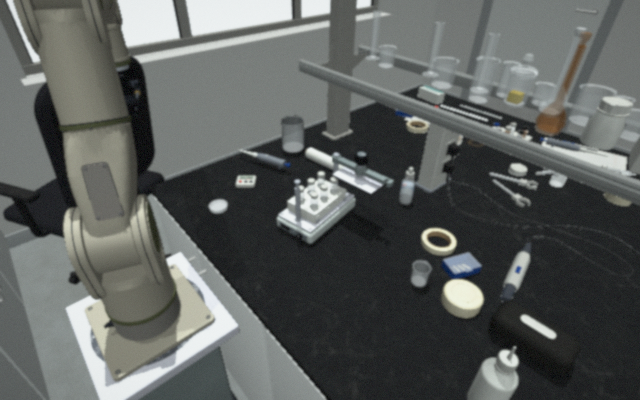

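View pics/top0.png

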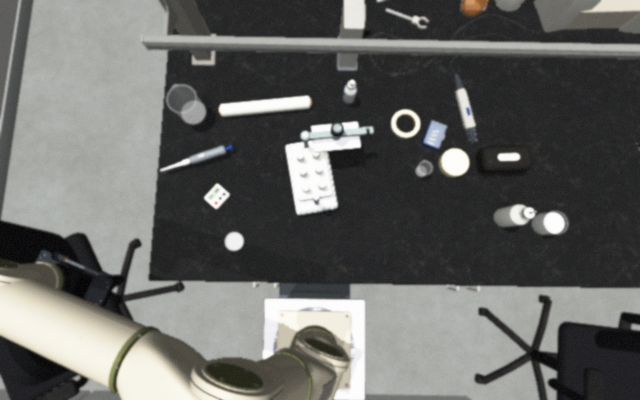

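The scene view shows the mixer near (318,205) with its bar swung out to the right and the knob near (361,158). In the top view, the hinge post is near (306,135), the catch post near (317,203), the knob near (338,128), and the bar's free end near (372,130). I'll zoom in for exact pixels.

Run:
```python
import cv2,numpy as np
a=cv2.imread("pics/top0.png")[105:225,275:385]; b=cv2.imread("pics/scene0.png")[140:250,270:400]
a=cv2.resize(a,None,fx=5,fy=5,interpolation=cv2.INTER_CUBIC)
b=cv2.resize(b,None,fx=5,fy=5,interpolation=cv2.INTER_CUBIC)
cv2.imwrite("pics/topc.png",a);cv2.imwrite("pics/scenec.png",b)
```

```text
(no output)
```

View pics/topc.png

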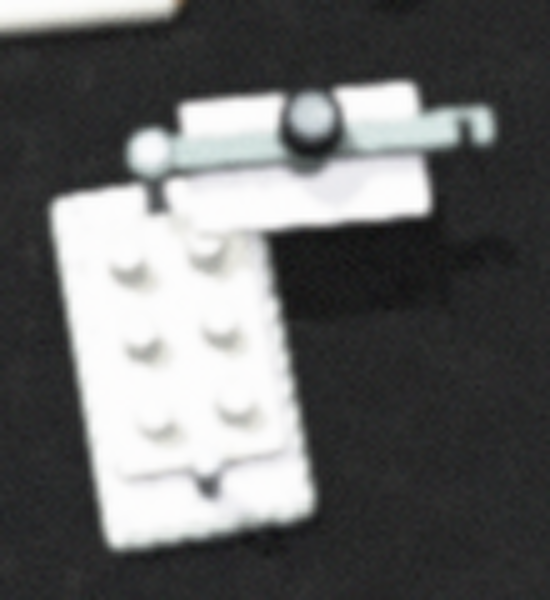

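View pics/scenec.png

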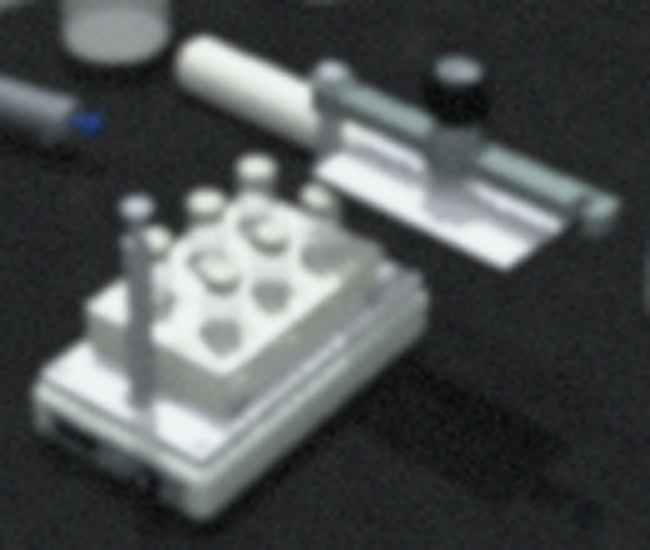

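The crops show these points (full-image pixels):

| Point | Top view | Scene view |
|---|---|---|
| Hinge cap | (305.4,135) | (336.4,155) |
| Knob top | (338,127.5) | (362,154) |
| Stud head | (316,201) | (297.5,181) |
| Slotted tip | (373.5,130) | (391,181) |

The bar is open about 95-100°. Next I'll triangulate.

```bash
cat > h.py <<'E'
import numpy as np
from bench import r
def ray(c,p):
    T=np.array(c["pose"]);d=T[:3,:3]@[(p[0]-c["cx"])/c["fx"],(p[1]-c["cy"])/c["fy"],1];return T[:3,3],d/np.linalg.norm(d)
def tri(R):
    A=sum(np.eye(3)-np.outer(d,d) for o,d in R);b=sum((np.eye(3)-np.outer(d,d))@o for o,d in R)
    p=np.linalg.solve(A,b);return p,[round(1000*np.linalg.norm(np.cross(p-o,d)),1) for o,d in R]
def plane(c,p,z):
    o,d=ray(c,p);return o+d*(z-o[2])/d[2]
def proj(c,P):
    T=np.array(c["pose"]);q=T[:3,:3].T@(np.array(P)-T[:3,3]);return np.array([c["cx"]+c["fx"]*q[0]/q[2],c["cy"]+c["fy"]*q[1]/q[2]])
def tool(P,yaw=None):
    "world shift of TCP to P in tool axes"
    from scipy.spatial.transform import Rotation as Ro
    s=r.read_state();return Ro.from_quat(s["eef_rot"]).inv().apply(np.array(P)-s["ee_pos"])
E
cat > m.py <<'E'
from h import *
S,T=r.camera("scene"),r.camera("top")
t=lambda p:(p[0]/5+275,p[1]/5+105); s=lambda p:(p[0]/5+270,p[1]/5+140)
D={"hinge":((152,150),(332,73)),"knobtop":((315,112),(460,70)),"stud":((205,478),(138,203)),"tip":((480,125),(598,205))}
for k,(a,b) in D.items():
    p,e=tri([ray(T,t(a)),ray(S,s(b))]);print(k,p.round(4),e)
print("caps",[tri([ray(T,t(a)),ray(S,s(b))])[0].round(3).tolist() for a,b in[((125,262),(257,163)),((222,328),(270,280)),((240,405),(222,322))]])
for n,p in{"hinge":(152,150),"knob":(315,112)}.items():
    print(n,"plane",plane(T,t(p),{"hinge":.19,"knob":.232}[n]).round(4))
print("stud z",[plane(T,t((205,478)),z).round(4).tolist() for z in(.18,.19)])
for p in((108,548),(315,515)): print("box corner",plane(T,t(p),.054).round(4))
for p in((485,107),(495,140),(180,135),(180,165),(430,110),(430,145)): print("bar",plane(T,t(p),.184).round(4))
E
python3 m.py
```

```text
hinge [0.6396 0.0356 0.1896] [np.float64(0.9), np.float64(0.9)]
knobtop [ 0.6511 -0.0569  0.2282] [np.float64(0.5), np.float64(0.5)]
stud [ 0.4512 -0.0019  0.1939] [np.float64(6.5), np.float64(6.5)]
tip [ 0.6609 -0.1572  0.1827] [np.float64(0.9), np.float64(0.9)]
caps [[0.588, 0.05, 0.138], [0.554, -0.008, 0.098], [0.505, -0.02, 0.097]]
hinge plane [0.6387 0.0362 0.19  ]
knob plane [ 0.6495 -0.0564  0.232 ]
stud z [[0.4475, 0.0017, 0.18], [0.4462, 0.0017, 0.19]]
box corner [0.4183 0.0624 0.054 ]
box corner [ 0.4419 -0.0691  0.054 ]
bar [ 0.6708 -0.1594  0.184 ]
bar [ 0.6507 -0.1652  0.184 ]
bar [0.65   0.0201 0.184 ]
bar [0.6318 0.0197 0.184 ]
bar [ 0.6683 -0.1269  0.184 ]
bar [ 0.6469 -0.1269  0.184 ]
```

```bash
cat >> h.py <<'E'
H=np.array([.639,.036]);YAW=.178
def to(x,y,z,yaw):
    "tool-axes shift and turn for TCP (x,y,z) with tool-y at world angle yaw (mod pi, both printed)"
    from scipy.spatial.transform import Rotation as Ro
    s=r.read_state();R=Ro.from_quat(s["eef_rot"]).as_matrix();a=np.arctan2(R[1,1],R[0,1])
    t=(a-yaw+np.pi/2)%np.pi-np.pi/2
    print("d",(R.T@(np.array([x,y,z])-s["ee_pos"])).round(4),"turn",round(t,3),"t",s["time"],"tcp",s["ee_pos"].round(4),"j7",s["joint_positions"][6].round(2),"F",s["ft_force"].round(1),"M",s["torque"].round(2),"w",round(s["width"],4))
E
echo '{"rows":[[0, 0, -0.05, 0, 0.085], [-0.04, -0.03, -0.055, 0.08, 0.085], [-0.08, -0.06, -0.055, 0.16, 0.085], [-0.12, -0.09, -0.055, 0.24, 0.085], [-0.16, -0.12, -0.055, 0.32, 0.085], [-0.20, -0.15, -0.055, 0.4, 0.085], [-0.24, -0.18, -0.055, 0.48, 0.085], [-0.28, -0.21, -0.055, 0.56, 0.085], [-0.32, -0.24, -0.055, 0.64, 0.085], [-0.36, -0.27, -0.055, 0.72, 0.085], [-0.4, -0.3, -0.055, 0.8, 0.085], [-0.44, -0.33, -0.055, 0.88, 0.085]]}' > mv.in && python3 jog.py mv.in 20
python3 -c "
from h import *
to(.6559,-.112,.29,.114)"
```

```text
time: 1.4
ee_pos: [0.5178, 0.1123, 0.2997]
eef_rot: [0.588, 0.809, 0.0, 0.0]
ft_force: [1.1, 1.6, 0.2]
width: 0.085
grip_force: 0.0
d [-0.2559  0.0621  0.0097] turn 0.2 t 1.4 tcp [0.5178 0.1123 0.2997] j7 0.05 F [1.1 1.6 0.2] M [-0.04 -0.03  0.03] w 0.085
```

```bash
echo '{"rows":[[-0.04, 0.01, 0, 0.03, 0.085], [-0.085, 0.02, 0, 0.07, 0.085], [-0.13, 0.03, 0, 0.1, 0.085], [-0.175, 0.042, 0, 0.14, 0.085], [-0.22, 0.053, 0, 0.17, 0.085], [-0.256, 0.062, 0.01, 0.2, 0.085], [-0.256, 0.062, 0.01, 0.2, 0.085], [-0.256, 0.062, 0.01, 0.2, 0.085]]}' > mv.in && python3 jog.py mv.in
python3 - <<'E'
from h import *
import cv2
to(.6559,-.112,.189,.114)
T=r.camera("top");S=r.camera("scene")
a=cv2.resize(T["img"][70:190,260:400],None,fx=4,fy=4,interpolation=2)
b=cv2.resize(S["img"][110:230,300:440],None,fx=4,fy=4,interpolation=2)
cv2.imwrite("pics/above.png",np.vstack([a,b])[:,:,::-1][:, :]) if 0 else cv2.imwrite("pics/above.png",cv2.resize(np.hstack([a,b]),(800,343))[:,:,::-1])
E
```

```text
time: 2.2
ee_pos: [0.6558, -0.1104, 0.2886]
eef_rot: [0.665, 0.747, -0.001, -0.0]
ft_force: [-0.0, 0.4, -0.5]
width: 0.0853
grip_force: 0.0
d [-0.0016  0.0001  0.0996] turn 0.002 t 2.2 tcp [ 0.6558 -0.1104  0.2886] j7 0.37 F [-0.   0.4 -0.5] M [-0.03  0.03  0.  ] w 0.0853
```

View pics/above.png

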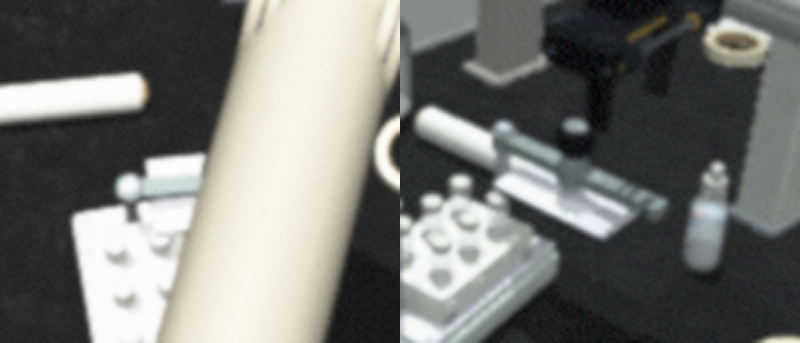

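The scene view shows the open jaws straddling the bar from above, with the knob, rail and bottle clear of them. Descending and gripping.

```bash
echo '{"rows":[[-0.001, 0, 0.04, 0, 0.085], [-0.001, 0, 0.075, 0, 0.085], [-0.001, 0, 0.0995, 0, 0.085], [-0.001, 0, 0.0995, 0, 0.06], [-0.001, 0, 0.0995, 0, 0.01], [-0.001, 0, 0.0995, 0, 0.01], [-0.001, 0, 0.0995, 0, 0.01], [-0.001, 0, 0.0995, 0, 0.01], [-0.001, 0, 0.0995, 0, 0.01]]}' > mv.in && python3 jog.py mv.in 20
python3 - <<'E'
from h import *
to(.6559,-.112,.189,.114)
for a in np.arange(0,1.56,.15): # arc offsets in present tool axes, about the hinge
    s=r.read_state();from scipy.spatial.transform import Rotation as Ro
    v=s["ee_pos"][:2]-H;c,q=np.cos(-a),np.sin(-a);w=np.array([[c,-q],[q,c]])@v-v
    print(round(a,2),Ro.from_quat(s["eef_rot"]).inv().apply([*w,0]).round(4),(H+v+w).round(3))
print("bar ang",np.arctan2(v[1],v[0]),"to close",np.arctan2(v[1],v[0])-(YAW-np.pi),"R",np.hypot(*v))
E
```

```text
time: 3.2
ee_pos: [0.6562, -0.1108, 0.1906]
eef_rot: [0.665, 0.747, 0.0, 0.0]
ft_force: [0.0, 0.3, -1.0]
width: 0.045
grip_force: 0.0
d [-0.0012 -0.0005  0.0016] turn 0.003 t 3.2 tcp [ 0.6562 -0.1108  0.1906] j7 0.4 F [ 0.   0.3 -1. ] M [-0.08 -0.02 -0.01] w 0.045
0.0 [0. 0. 0.] [ 0.656 -0.111]
0.15 [ 0.0017 -0.0221 -0.    ] [ 0.634 -0.112]
0.3 [ 0.0066 -0.0437 -0.    ] [ 0.612 -0.109]
0.45 [ 0.0147 -0.0643 -0.0001] [ 0.591 -0.104]
0.6 [ 0.0258 -0.0834 -0.0001] [ 0.57  -0.095]
0.75 [ 3.970e-02 -1.007e-01 -1.000e-04] [ 0.552 -0.083]
0.9 [ 5.590e-02 -1.158e-01 -1.000e-04] [ 0.535 -0.069]
1.05 [ 7.420e-02 -1.282e-01 -1.000e-04] [ 0.52  -0.052]
1.2 [ 9.420e-02 -1.377e-01 -1.000e-04] [ 0.508 -0.033]
1.35 [ 1.154e-01 -1.442e-01 -1.000e-04] [ 0.5   -0.013]
1.5 [ 1.373e-01 -1.474e-01 -1.000e-04] [0.494 0.008]
bar ang -1.4538578525368748 to close 1.5097348010529184 R 0.14777556447412143
```

```bash
echo '{"rows":[[0, 0, 0.001, 0, 0.01], [0, 0, 0.001, 0, 0.01], [0, 0, 0.001, 0, 0.01], [0, 0, 0.001, 0, 0.01], [0, 0, 0.001, 0, 0.01], [0, 0, 0.001, 0, 0.01]]}' > mv.in && python3 jog.py mv.in
echo '{"rows":[[0.001, -0.011, 0, 0.075, 0.01], [0.002, -0.022, 0, 0.15, 0.01], [0.004, -0.033, 0, 0.225, 0.01], [0.007, -0.044, 0, 0.3, 0.01], [0.011, -0.054, 0, 0.375, 0.01], [0.015, -0.064, 0, 0.45, 0.01], [0.020, -0.074, 0, 0.525, 0.01], [0.026, -0.083, 0, 0.6, 0.01], [0.0325, -0.092, 0, 0.675, 0.01], [0.040, -0.101, 0, 0.75, 0.01], [0.040, -0.101, 0, 0.75, 0.01]]}' > mv.in && python3 jog.py mv.in
cat > arc.py <<'E'
from h import *
from scipy.spatial.transform import Rotation as Ro
to(.6559,-.112,.189,.114)
s=r.read_state();v=s["ee_pos"][:2]-H
th=np.arctan2(v[1],v[0]);th=th if th<0 else th-2*np.pi
rem=th+np.pi-YAW
print("to close",rem,"R",np.hypot(*v))
for a in np.append(np.arange(.075,rem,.075),[rem,rem+.05]):
    c,q=np.cos(-a),np.sin(-a);w=np.array([[c,-q],[q,c]])@v-v
    print(round(a,3),Ro.from_quat(s["eef_rot"]).inv().apply([*w,0]).round(4)[:2])
E
python3 arc.py
```

```text
time: 3.8
ee_pos: [0.6559, -0.1108, 0.1889]
eef_rot: [0.665, 0.747, -0.0, -0.0]
ft_force: [-1.2, -0.4, -0.0]
width: 0.02
grip_force: 20.0
time: 4.9
ee_pos: [0.5497, -0.083, 0.1889]
eef_rot: [0.893, 0.451, -0.001, -0.0]
ft_force: [-2.9, -2.7, -2.5]
width: 0.0197
grip_force: 20.0
d [ 0.0397  0.1027 -0.0003] turn -0.75 t 4.9 tcp [ 0.5497 -0.083   0.1889] j7 -0.41 F [-2.9 -2.7 -2.5] M [-0.87  0.67 -0.12] w 0.0197
to close 0.748731332789013 R 0.14876445571321245
0.075 [ 0.0005 -0.0111]
0.15 [ 0.0019 -0.0222]
0.225 [ 0.004  -0.0332]
0.3 [ 0.007  -0.0439]
0.375 [ 0.0108 -0.0544]
0.45 [ 0.0154 -0.0646]
0.525 [ 0.0207 -0.0744]
0.6 [ 0.0267 -0.0838]
0.675 [ 0.0334 -0.0927]
0.749 [ 0.0407 -0.1009]
0.799 [ 0.0459 -0.1062]
```

Width 19.7 mm and radius 148.8 mm match the bar. Continuing to just short of the catch.

```bash
echo '{"rows":[[0.0005, -0.011, 0, 0.075, 0.01], [0.002, -0.022, 0, 0.15, 0.01], [0.004, -0.033, 0, 0.225, 0.01], [0.007, -0.044, 0, 0.3, 0.01], [0.011, -0.054, 0, 0.375, 0.01], [0.0155, -0.0645, 0, 0.45, 0.01], [0.0207, -0.0744, 0, 0.525, 0.01], [0.0267, -0.0838, 0, 0.6, 0.01], [0.0334, -0.0927, 0, 0.675, 0.01], [0.0334, -0.0927, 0, 0.675, 0.01]]}' > mv.in && python3 jog.py mv.in
python3 arc.py
```

```text
time: 5.9
ee_pos: [0.4942, -0.0006, 0.1887]
eef_rot: [0.991, 0.13, -0.002, -0.0]
ft_force: [-9.7, -3.7, 4.3]
width: 0.0199
grip_force: 20.1
d [ 0.1275  0.1494 -0.001 ] turn -1.424 t 5.9 tcp [ 0.4942 -0.0006  0.1887] j7 -1.33 F [-9.7 -3.7  4.3] M [-0.92  2.36 -0.26] w 0.0199
to close 0.06977607431341987 R 0.14938229302397066
0.07 [ 0.0005 -0.0104]
0.12 [ 0.0013 -0.0178]
```

```bash
echo '{"rows":[[-0.001, -0.003, 0, 0.02, 0.01], [-0.001, -0.006, 0, 0.04, 0.01], [-0.001, -0.008, 0, 0.055, 0.01], [-0.0005, -0.010, 0, 0.07, 0.01], [-0.0005, -0.010, 0, 0.07, 0.01]]}' > mv.in && python3 jog.py mv.in
python3 arc.py
```

```text
time: 6.4
ee_pos: [0.4922, 0.008, 0.1888]
eef_rot: [0.995, 0.096, -0.001, 0.0]
ft_force: [-6.2, -4.1, 1.9]
width: 0.0196
grip_force: 20.0
d [ 0.1378  0.149  -0.0005] turn -1.493 t 6.4 tcp [0.4922 0.008  0.1888] j7 -1.43 F [-6.2 -4.1  1.9] M [-0.86  1.65  0.06] w 0.0196
to close 0.010639806528513096 R 0.1494573087265331
0.011 [ 0.     -0.0016]
0.061 [ 0.0003 -0.0091]
```

```bash
echo '{"rows":[[-0.0005, -0.002, 0, 0.01, 0.01], [-0.0005, -0.004, 0, 0.02, 0.01], [-0.0005, -0.004, 0, 0.02, 0.01]]}' > mv.in && python3 jog.py mv.in
python3 arc.py
echo '{"rows":[[0, -0.002, 0, 0.01, 0.01], [0, -0.004, 0, 0.01, 0.01], [0, -0.004, 0, 0.01, 0.01]]}' > mv.in && python3 jog.py mv.in
python3 arc.py
```

```text
time: 6.7
ee_pos: [0.4922, 0.0083, 0.1888]
eef_rot: [0.996, 0.085, 0.0, 0.003]
ft_force: [2.1, -16.0, -5.6]
width: 0.0196
grip_force: 20.1
d [0.1411 0.1461 0.0007] turn -1.515 t 6.7 tcp [0.4922 0.0083 0.1888] j7 -1.46 F [  2.1 -16.   -5.6] M [-3.65 -0.36  0.33] w 0.0196
to close 0.008803545709463234 R 0.14936206783862052
0.009 [-0.     -0.0013]
0.059 [ 0.0001 -0.0088]
time: 7.0
ee_pos: [0.4923, 0.0086, 0.1888]
eef_rot: [0.997, 0.078, 0.001, 0.005]
ft_force: [7.0, -29.8, -8.4]
width: 0.0203
grip_force: 20.1
d [0.1428 0.1445 0.0014] turn -1.528 t 7.0 tcp [0.4923 0.0086 0.1888] j7 -1.48 F [  7.  -29.8  -8.4] M [-6.45 -1.44  0.3 ] w 0.0203
to close 0.006944372983564706 R 0.14923637147819765
0.007 [-0.    -0.001]
0.057 [-0.     -0.0085]
```

The bar stopped within 1 mm of the predicted closed angle and held with 30 N on it. I'll relax, release and lift, then check.

```bash
echo '{"rows":[[0, 0.004, 0, 0, 0.01], [0, 0.006, 0, -0.02, 0.01], [0, 0.006, 0, -0.02, 0.085], [0, 0.006, 0, -0.02, 0.085], [0, 0.006, 0, -0.02, 0.085], [0, 0.006, 0, -0.02, 0.085], [0, 0.006, 0, -0.02, 0.085], [0, 0.006, -0.03, -0.02, 0.085], [0, 0.006, -0.07, -0.02, 0.085], [0, 0.006, -0.11, -0.02, 0.085], [0, 0.006, -0.11, -0.02, 0.085]]}' > mv.in && python3 jog.py mv.in
python3 - <<'E'
from h import *
import cv2
to(.548,.02,.221,-1.39)
T=r.camera("top");S=r.camera("scene")
a=cv2.resize(T["img"][105:225,270:370],None,fx=4,fy=4,interpolation=2)
b=cv2.resize(S["img"][135:255,260:360],None,fx=4,fy=4,interpolation=2)
cv2.imwrite("pics/closed.png",np.hstack([a,b])[:,:,::-1])
E
```

```text
time: 8.1
ee_pos: [0.4941, 0.0105, 0.3039]
eef_rot: [0.996, 0.091, 0.004, -0.001]
ft_force: [0.6, 0.2, -0.5]
width: 0.0814
grip_force: 0.0
d [0.0541 0.0006 0.0833] turn 0.002 t 8.1 tcp [0.4941 0.0105 0.3039] j7 -1.51 F [ 0.6  0.2 -0.5] M [-0.07  0.15 -0.02] w 0.0814
```

View pics/closed.png

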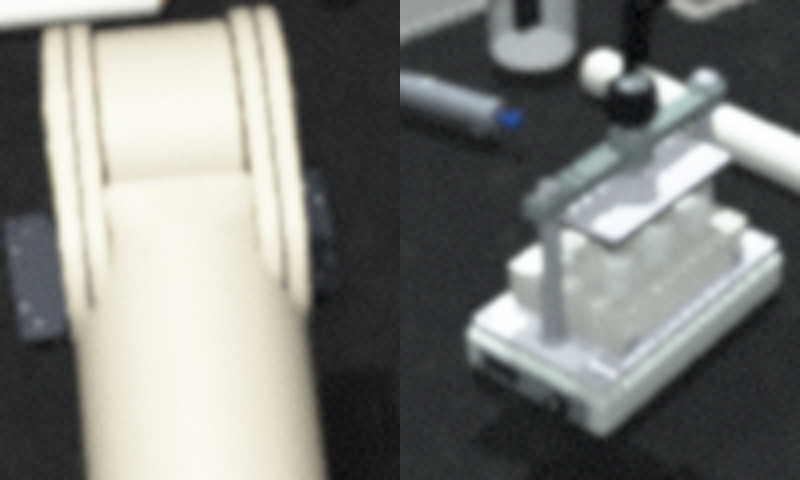

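The bar is closed along the centre line. The stud head shows above its slotted end at about (545,188) in the crop, and the plate hangs over the vials. I'll check the knob axis against its scene ray, and move above it while winding the wrist back.

```bash
python3 - <<'E'
from h import *
S=r.camera("scene")
print(plane(S,(318,159.3),.218).round(4)); print("expect px",proj(S,(.5486,.0191,.218)).round(1))
im=S["img"][148:172,305:332].astype(int); m=im.max(2)<70
ys,xs=np.where(m);print("dark",xs.mean()+305,ys.mean()+148,xs.min()+305,xs.max()+305,ys.min()+148,ys.max()+148)
E
echo '{"rows":[[0.02, 0, 0, -0.15, 0.06], [0.04, 0, 0, -0.3, 0.06], [0.0545, 0, 0, -0.45, 0.06], [0.0545, 0, 0, -0.6, 0.06], [0.0545, 0, 0, -0.75, 0.06], [0.0545, 0, 0, -0.9, 0.06], [0.0545, 0, 0, -1.05, 0.06], [0.0545, 0, 0, -1.2, 0.06], [0.0545, 0, 0, -1.35, 0.06], [0.0545, 0, 0, -1.5, 0.06], [0.0545, 0, 0, -1.65, 0.06], [0.0545, 0, 0, -1.8, 0.06]]}' > mv.in && python3 jog.py mv.in
echo '{"rows":[[0, 0, 0, -0.15, 0.06], [0, 0, 0, -0.3, 0.06], [0, 0, 0, -0.45, 0.06], [0, 0, 0, -0.6, 0.06], [0, 0, 0, -0.75, 0.06], [0, 0, 0, -0.9, 0.06], [0, 0, 0, -1.05, 0.06], [0, 0, 0, -1.2, 0.06], [0, 0, 0, -1.35, 0.06], [0, 0, 0, -1.5, 0.06], [0, 0, 0, -1.65, 0.06], [0, 0, 0, -1.8, 0.06]]}' > mv.in && python3 jog.py mv.in
echo '{"rows":[[0, 0, 0, -0.15, 0.06], [0, 0, 0, -0.3, 0.06], [0, 0, 0, -0.3, 0.06]]}' > mv.in && python3 jog.py mv.in
python3 -c "
from h import *
to(.5486,.0191,.222,0)"
```

```text
[0.5473 0.0145 0.218 ]
expect px [317.3 158.5]
dark 315.99619771863115 158.9467680608365 305 331 148 171
time: 9.45
ee_pos: [0.545, 0.0203, 0.2974]
eef_rot: [0.545, 0.838, -0.001, -0.001]
ft_force: [-0.2, 0.6, -1.0]
width: 0.0601
grip_force: 0.0
time: 10.65
ee_pos: [0.545, 0.0202, 0.2972]
eef_rot: [-0.318, 0.948, 0.0, -0.001]
ft_force: [-0.3, 0.6, -0.2]
width: 0.0599
grip_force: 0.0
time: 10.95
ee_pos: [0.5451, 0.0202, 0.2975]
eef_rot: [-0.455, 0.891, 0.0, -0.001]
ft_force: [0.4, -0.0, 0.4]
width: 0.0602
grip_force: 0.0
d [-0.0013 -0.0037  0.0755] turn -0.627 t 10.95 tcp [0.5451 0.0202 0.2975] j7 2.45 F [ 0.4 -0.   0.4] M [ 0.05  0.02 -0.02] w 0.0602
```

```bash
echo '{"rows":[[-0.001, -0.003, 0.04, 0, 0.06], [-0.001, -0.003, 0.0755, 0, 0.06], [-0.001, -0.003, 0.0755, 0, 0.03], [-0.001, -0.003, 0.0755, 0, 0.03], [-0.001, -0.003, 0.0755, 0, 0.03], [-0.001, -0.003, 0.0755, 0, 0.03], [-0.001, -0.003, 0.0755, 0, 0.03], [-0.001, -0.003, 0.0755, 0, 0.03]]}' > mv.in && python3 jog.py mv.in 25
python3 -c "
from h import *
to(.5486,.0191,.222,0)"
```

```text
time: 11.75
ee_pos: [0.5491, 0.0195, 0.2252]
eef_rot: [-0.453, 0.891, -0.0, 0.001]
ft_force: [-3.7, 0.6, 6.4]
width: 0.0367
grip_force: 25.0
d [0.0006 0.0002 0.0032] turn -0.63 t 11.75 tcp [0.5491 0.0195 0.2252] j7 2.47 F [-3.7  0.6  6.4] M [0.08 0.79 0.03] w 0.0367
```

```bash
echo '{"rows":[[0, 0, 0, 0.15, 0.03], [0, 0, 0, 0.3, 0.03], [0, 0, 0, 0.45, 0.03], [0, 0, 0, 0.6, 0.03], [0, 0, 0.001, 0.75, 0.03], [0, 0, 0.001, 0.9, 0.03], [0, 0, 0.001, 1.05, 0.03], [0, 0, 0.001, 1.2, 0.03], [0, 0, 0.001, 1.35, 0.03], [0, 0, 0.0015, 1.5, 0.03], [0, 0, 0.0015, 1.65, 0.03], [0, 0, 0.0015, 1.8, 0.03]]}' > mv.in && python3 jog.py mv.in
python3 -c "
from h import *
to(.5486,.0191,.22,0)"
echo '{"rows":[[0, 0, 0, 0.15, 0.03], [0, 0, 0, 0.3, 0.03], [0, 0, 0.0005, 0.45, 0.03], [0, 0, 0.0005, 0.6, 0.03], [0, 0, 0.001, 0.75, 0.03], [0, 0, 0.001, 0.9, 0.03], [0, 0, 0.001, 1.05, 0.03], [0, 0, 0.001, 1.2, 0.03], [0, 0, 0.001, 1.35, 0.03], [0, 0, 0.0015, 1.5, 0.03], [0, 0, 0.0015, 1.65, 0.03], [0, 0, 0.0015, 1.8, 0.03]]}' > mv.in && python3 jog.py mv.in
python3 -c "
from h import *
to(.5486,.0191,.218,0)"
```

```text
time: 12.95
ee_pos: [0.5487, 0.0173, 0.2235]
eef_rot: [0.42, 0.907, -0.001, 0.001]
ft_force: [-4.7, -6.2, 7.5]
width: 0.0365
grip_force: 25.0
d [0.0015 0.0011 0.0035] turn 0.704 t 12.95 tcp [0.5487 0.0173 0.2235] j7 0.7 F [-4.7 -6.2  7.5] M [-1.65  1.37  0.07] w 0.0365
time: 14.15
ee_pos: [0.547, 0.0183, 0.2215]
eef_rot: [0.972, 0.235, -0.002, -0.001]
ft_force: [-14.1, -1.9, 12.8]
width: 0.0366
grip_force: 25.0
d [0.0018 0.     0.0035] turn -1.096 t 14.15 tcp [0.547  0.0183 0.2215] j7 -1.04 F [-14.1  -1.9  12.8] M [-0.67  3.6   0.02] w 0.0366
```

```bash
echo '{"rows":[[-0.001, 0.001, -0.001, 0.15, 0.03], [-0.002, 0.001, -0.001, 0.3, 0.03], [-0.002, 0.001, -0.001, 0.45, 0.03], [-0.002, 0.001, -0.001, 0.6, 0.03], [-0.002, 0.001, -0.0005, 0.75, 0.03], [-0.002, 0.001, -0.0005, 0.9, 0.03], [-0.002, 0.001, 0, 1.05, 0.03], [-0.002, 0.001, 0, 1.2, 0.03], [-0.002, 0.001, 0, 1.2, 0.03]]}' > mv.in && python3 jog.py mv.in
python3 -c "
from h import *
to(.5486,.0191,.218,0)"
echo '{"rows":[[-0.001, 0, 0, 0, 0.06], [-0.001, 0, 0, 0, 0.06], [-0.001, 0, 0, 0, 0.06], [-0.001, 0, 0, 0, 0.06], [-0.001, 0, 0, 0, 0.06]]}' > mv.in && python3 jog.py mv.in
python3 -c "
from h import *
to(.5486,.0191,.218,0)"
```

```text
time: 15.05
ee_pos: [0.5466, 0.0181, 0.2208]
eef_rot: [0.935, -0.353, -0.001, -0.0]
ft_force: [-5.7, 1.5, 2.4]
width: 0.0363
grip_force: 25.0
d [ 0.0008 -0.002   0.0028] turn 0.848 t 15.05 tcp [0.5466 0.0181 0.2208] j7 -2.15 F [-5.7  1.5  2.4] M [0.33 1.44 0.01] w 0.0363
time: 15.55
ee_pos: [0.5467, 0.0181, 0.2207]
eef_rot: [0.936, -0.351, 0.0, -0.0]
ft_force: [0.1, -0.3, 0.1]
width: 0.0589
grip_force: 0.0
d [ 0.0008 -0.002   0.0027] turn 0.854 t 15.55 tcp [0.5467 0.0181 0.2207] j7 -2.15 F [ 0.1 -0.3  0.1] M [ 0.05  0.18 -0.01] w 0.0589
```

```bash
echo '{"rows":[[0, 0, 0, -0.15, 0.06], [0, 0, 0, -0.3, 0.06], [0, 0, 0, -0.45, 0.06], [0, 0, 0, -0.6, 0.06], [0, 0, 0, -0.75, 0.06], [0, 0, 0, -0.9, 0.06], [0, 0, 0, -1.05, 0.06], [0, 0, 0, -1.2, 0.06], [0, 0, 0, -1.35, 0.06], [0, 0, 0, -1.5, 0.06], [0, 0, 0, -1.65, 0.06], [0, 0, 0, -1.8, 0.06]]}' > mv.in && python3 jog.py mv.in
echo '{"rows":[[0, 0, 0, -0.15, 0.06], [0, 0, 0, -0.3, 0.06], [0, 0, 0, -0.45, 0.06], [0, 0, 0, -0.6, 0.06], [0, 0, 0, -0.75, 0.06], [0, 0, 0, -0.9, 0.06], [0, 0, 0, -1.05, 0.06], [0, 0, 0, -1.2, 0.06], [0, 0, 0, -1.35, 0.06], [0, 0, 0, -1.5, 0.06], [0, 0, 0, -1.65, 0.06], [0, 0, 0, -1.8, 0.06]]}' > mv.in && python3 jog.py mv.in
echo '{"rows":[[0, 0, 0, -0.15, 0.06], [0, 0, 0, -0.3, 0.06], [0, 0, 0, -0.45, 0.06], [0, 0, 0, -0.6, 0.06], [0, 0, 0, -0.75, 0.06], [0, 0, 0, -0.9, 0.06], [0, 0, 0, -0.95, 0.06], [0, 0, 0, -0.95, 0.06]]}' > mv.in && python3 jog.py mv.in
python3 -c "
from h import *
to(.5475,.0182,.218,0)"
```

```text
time: 16.75
ee_pos: [0.5466, 0.018, 0.2206]
eef_rot: [0.855, 0.518, 0.0, 0.0]
ft_force: [0.1, 0.4, 0.1]
width: 0.0601
grip_force: 0.0
time: 17.95
ee_pos: [0.5466, 0.018, 0.2205]
eef_rot: [0.126, 0.992, 0.0, 0.0]
ft_force: [0.1, 0.3, 0.3]
width: 0.0599
grip_force: 0.0
time: 18.75
ee_pos: [0.5466, 0.018, 0.2205]
eef_rot: [-0.339, 0.941, 0.0, 0.0]
ft_force: [0.4, -0.6, -0.1]
width: 0.0599
grip_force: 0.0
d [-0.0008 -0.0004  0.0025] turn -0.879 t 18.75 tcp [0.5466 0.018  0.2205] j7 2.22 F [ 0.4 -0.6 -0.1] M [0.06 0.08 0.01] w 0.0599
```

```bash
echo '{"rows":[[-0.0008, 0, 0.0025, -0.15, 0.03], [-0.0008, 0, 0.0025, -0.25, 0.03], [-0.0008, 0, 0.0025, -0.25, 0.03], [-0.0008, 0, 0.0025, -0.25, 0.03], [-0.0008, 0, 0.0025, -0.25, 0.03], [-0.0008, 0, 0.0025, -0.25, 0.03]]}' > mv.in && python3 jog.py mv.in 25
python3 -c "
from h import *
to(.5475,.0182,.218,0)"
echo '{"rows":[[0, 0, 0, 0.15, 0.03], [0, 0, 0, 0.3, 0.03], [0, 0, 0, 0.45, 0.03], [0, 0, 0, 0.6, 0.03], [0, 0, 0.001, 0.75, 0.03], [0, 0, 0.001, 0.9, 0.03], [0, 0, 0.001, 1.05, 0.03], [0, 0, 0.001, 1.2, 0.03], [0, 0, 0.001, 1.35, 0.03], [0, 0, 0.0015, 1.5, 0.03], [0, 0, 0.0015, 1.65, 0.03], [0, 0, 0.0015, 1.8, 0.03]]}' > mv.in && python3 jog.py mv.in
python3 -c "
from h import *
to(.5475,.0182,.218,0)"
```

```text
time: 19.35
ee_pos: [0.5476, 0.0184, 0.2182]
eef_rot: [-0.452, 0.892, -0.0, 0.0]
ft_force: [3.9, -1.1, -1.8]
width: 0.0366
grip_force: 25.0
d [ 0.0003 -0.      0.0002] turn -0.632 t 19.35 tcp [0.5476 0.0184 0.2182] j7 2.47 F [ 3.9 -1.1 -1.8] M [-0.16 -0.86 -0.07] w 0.0366
time: 20.55
ee_pos: [0.5478, 0.0178, 0.2167]
eef_rot: [0.42, 0.907, -0.0, 0.001]
ft_force: [5.3, -3.5, -4.3]
width: 0.0361
grip_force: 25.0
d [ 0.0005  0.     -0.0013] turn 0.704 t 20.55 tcp [0.5478 0.0178 0.2167] j7 0.7 F [ 5.3 -3.5 -4.3] M [-0.64 -1.42  0.02] w 0.0361
```

```bash
echo '{"rows":[[0, 0, 0, 0.15, 0.03], [0, 0, 0, 0.3, 0.03], [0, 0, 0.0005, 0.45, 0.03], [0, 0, 0.0005, 0.6, 0.03], [0, 0, 0.001, 0.75, 0.03], [0, 0, 0.001, 0.9, 0.03], [0, 0, 0.001, 1.05, 0.03], [0, 0, 0.001, 1.2, 0.03], [0, 0, 0.001, 1.35, 0.03], [0, 0, 0.0015, 1.5, 0.03], [0, 0, 0.0015, 1.65, 0.03], [0, 0, 0.0015, 1.8, 0.03]]}' > mv.in && python3 jog.py mv.in
python3 -c "
from h import *
to(.5475,.0182,.218,0)"
echo '{"rows":[[0, 0, 0, 0.15, 0.03], [0, 0, 0, 0.3, 0.03], [0, 0, 0.0005, 0.45, 0.03], [0, 0, 0.0005, 0.6, 0.03], [0, 0, 0.0005, 0.75, 0.03], [0, 0, 0.001, 0.9, 0.03], [0, 0, 0.001, 1.05, 0.03], [0, 0, 0.001, 1.2, 0.03], [0, 0, 0.001, 1.2, 0.03]]}' > mv.in && python3 jog.py mv.in
python3 -c "
from h import *
to(.5475,.0182,.213,0)"
```

```text
time: 21.75
ee_pos: [0.5469, 0.0177, 0.215]
eef_rot: [0.972, 0.235, -0.0, 0.0]
ft_force: [0.6, -2.8, -2.0]
width: 0.036
grip_force: 25.0
d [ 0.0007 -0.0001 -0.003 ] turn -1.096 t 21.75 tcp [0.5469 0.0177 0.215 ] j7 -1.04 F [ 0.6 -2.8 -2. ] M [-1.09 -0.14 -0.01] w 0.036
time: 22.65
ee_pos: [0.547, 0.0189, 0.214]
eef_rot: [0.936, -0.352, -0.0, 0.0]
ft_force: [1.0, -0.6, 1.3]
width: 0.0366
grip_force: 25.0
d [0.0008 0.0003 0.001 ] turn 0.851 t 22.65 tcp [0.547  0.0189 0.214 ] j7 -2.15 F [ 1.  -0.6  1.3] M [-0.08  0.14  0.22] w 0.0366
```

```bash
echo '{"rows":[[0, 0, 0, 0, 0.06], [0, 0, 0, 0, 0.06], [0, 0, 0, 0, 0.06], [0, 0, 0, 0, 0.06], [0, 0, 0, -0.15, 0.06], [0, 0, 0, -0.3, 0.06], [0, 0, 0, -0.45, 0.06], [0, 0, 0, -0.6, 0.06], [0, 0, 0, -0.75, 0.06], [0, 0, 0, -0.9, 0.06], [0, 0, 0, -1.05, 0.06], [0, 0, 0, -1.2, 0.06]]}' > mv.in && python3 jog.py mv.in
echo '{"rows":[[0, 0, 0, -0.15, 0.06], [0, 0, 0, -0.3, 0.06], [0, 0, 0, -0.45, 0.06], [0, 0, 0, -0.6, 0.06], [0, 0, 0, -0.75, 0.06], [0, 0, 0, -0.9, 0.06], [0, 0, 0, -1.05, 0.06], [0, 0, 0, -1.2, 0.06], [0, 0, 0, -1.35, 0.06], [0, 0, 0, -1.5, 0.06], [0, 0, 0, -1.65, 0.06], [0, 0, 0, -1.8, 0.06]]}' > mv.in && python3 jog.py mv.in
echo '{"rows":[[0, 0, 0, -0.15, 0.06], [0, 0, 0, -0.3, 0.06], [0, 0, 0, -0.45, 0.06], [0, 0, 0, -0.6, 0.06], [0, 0, 0, -0.75, 0.06], [0, 0, 0, -0.9, 0.06], [0, 0, 0, -1.05, 0.06], [0, 0, 0, -1.2, 0.06], [0, 0, 0, -1.35, 0.06], [0, 0, 0, -1.5, 0.06], [0, 0, 0, -1.5, 0.06]]}' > mv.in && python3 jog.py mv.in
python3 -c "
from h import *
to(.5475,.0184,.213,0)"
```

```text
time: 23.85
ee_pos: [0.5471, 0.0186, 0.2141]
eef_rot: [0.97, 0.242, 0.0, -0.0]
ft_force: [0.0, -0.8, -0.1]
width: 0.0601
grip_force: 0.0
time: 25.05
ee_pos: [0.5471, 0.0186, 0.214]
eef_rot: [0.413, 0.911, 0.0, -0.0]
ft_force: [0.4, -1.2, 0.4]
width: 0.0597
grip_force: 0.0
time: 26.15
ee_pos: [0.5471, 0.0185, 0.214]
eef_rot: [-0.316, 0.949, 0.0, 0.0]
ft_force: [-0.2, 1.3, 0.0]
width: 0.0602
grip_force: 0.0
d [-0.0002 -0.0003  0.001 ] turn -0.927 t 26.15 tcp [0.5471 0.0185 0.214 ] j7 2.18 F [-0.2  1.3  0. ] M [ 0.07  0.08 -0.03] w 0.0602
```

```bash
echo '{"rows":[[0, 0, 0.0005, 0, 0.03], [0, 0, 0.0005, 0, 0.03], [0, 0, 0.0005, 0, 0.03], [0, 0, 0.0005, 0, 0.03], [0, 0, 0.0005, 0, 0.03]]}' > mv.in && python3 jog.py mv.in 30
echo '{"rows":[[0, 0, 0, 0.15, 0.03], [0, 0, 0, 0.3, 0.03], [0, 0, 0.0005, 0.45, 0.03], [0, 0, 0.0005, 0.6, 0.03], [0, 0, 0.0005, 0.75, 0.03], [0, 0, 0.001, 0.9, 0.03], [0, 0, 0.001, 1.05, 0.03], [0, 0, 0.001, 1.2, 0.03], [0, 0, 0.001, 1.35, 0.03], [0, 0, 0.0015, 1.5, 0.03], [0, 0, 0.0015, 1.65, 0.03], [0, 0, 0.0015, 1.8, 0.03]]}' > mv.in && python3 jog.py mv.in
echo '{"rows":[[0, 0, 0, 0.15, 0.03], [0, 0, 0, 0.3, 0.03], [0, 0, 0.0005, 0.45, 0.03], [0, 0, 0.0005, 0.6, 0.03], [0, 0, 0.0005, 0.75, 0.03], [0, 0, 0.001, 0.9, 0.03], [0, 0, 0.001, 1.05, 0.03], [0, 0, 0.001, 1.2, 0.03], [0, 0, 0.001, 1.35, 0.03], [0, 0, 0.001, 1.35, 0.03]]}' > mv.in && python3 jog.py mv.in
python3 -c "
from h import *
to(.5475,.0184,.211,0)"
```

```text
time: 26.65
ee_pos: [0.5475, 0.0183, 0.2136]
eef_rot: [-0.315, 0.949, -0.0, 0.0]
ft_force: [1.9, -1.4, -0.5]
width: 0.0361
grip_force: 30.0
time: 27.85
ee_pos: [0.5474, 0.019, 0.2128]
eef_rot: [0.55, 0.835, 0.0, 0.0]
ft_force: [-1.9, 1.7, 4.8]
width: 0.0362
grip_force: 30.0
time: 28.85
ee_pos: [0.5478, 0.019, 0.2118]
eef_rot: [0.951, 0.309, 0.001, 0.0]
ft_force: [0.6, 0.4, 6.2]
width: 0.0363
grip_force: 30.0
d [-0.0007  0.0003  0.0008] turn -0.942 t 28.85 tcp [0.5478 0.019  0.2118] j7 -0.89 F [0.6 0.4 6.2] M [-0.13 -0.02  0.16] w 0.0363
```

```bash
for i in 1; do :; done
echo '{"rows":[[0, 0, 0, 0.1, 0.03], [0, 0, 0, 0.2, 0.03], [0, 0, 0, 0.2, 0.03]]}' > mv.in && python3 jog.py mv.in 40
python3 -c "
from h import *
to(.5475,.0184,.211,0)"
echo '{"rows":[[0, 0, 0, 0.1, 0.03], [0, 0, 0, 0.2, 0.03], [0, 0, 0, 0.3, 0.03], [0, 0, 0, 0.3, 0.03]]}' > mv.in && python3 jog.py mv.in
python3 -c "
from h import *
to(.5475,.0184,.211,0)"
echo '{"rows":[[0, 0, 0, 0.1, 0.03], [0, 0, 0, 0.2, 0.03], [0, 0, 0, 0.3, 0.03], [0, 0, 0, 0.3, 0.03]]}' > mv.in && python3 jog.py mv.in
python3 -c "
from h import *
to(.5475,.0184,.211,0)"
```

```text
time: 29.15
ee_pos: [0.5477, 0.0189, 0.2118]
eef_rot: [0.977, 0.214, 0.001, 0.0]
ft_force: [0.2, -0.7, 6.2]
width: 0.036
grip_force: 40.0
d [-0.0004  0.0003  0.0008] turn -1.139 t 29.15 tcp [0.5477 0.0189 0.2118] j7 -1.08 F [ 0.2 -0.7  6.2] M [-0.27  0.09  0.44] w 0.036
time: 29.55
ee_pos: [0.5477, 0.0188, 0.2117]
eef_rot: [0.998, 0.066, 0.001, 0.0]
ft_force: [-0.5, -1.3, 6.2]
width: 0.036
grip_force: 40.0
d [-0.0002  0.0004  0.0007] turn -1.439 t 29.55 tcp [0.5477 0.0188 0.2117] j7 -1.37 F [-0.5 -1.3  6.2] M [-0.31  0.19  0.63] w 0.036
time: 29.95
ee_pos: [0.5476, 0.0188, 0.2117]
eef_rot: [0.996, -0.084, 0.0, -0.0]
ft_force: [0.6, -1.5, 6.3]
width: 0.0359
grip_force: 40.0
d [-0.      0.0004  0.0007] turn 1.403 t 29.95 tcp [0.5476 0.0188 0.2117] j7 -1.65 F [ 0.6 -1.5  6.3] M [-0.34  0.33  0.73] w 0.0359
```

The torque climbs from 0.16 to 0.73 N m right at the counted total of 12.57 rad, with no further descent, so this is the hard stop. I'll release, retreat and look.

```bash
echo '{"rows":[[0, 0, 0, 0, 0.06], [0, 0, 0, 0, 0.07], [0, 0, 0, 0, 0.07], [0, 0, 0, 0, 0.07], [0, 0, 0, 0, 0.07], [0, 0, -0.03, 0, 0.07], [0, 0, -0.07, 0, 0.07], [0, 0, -0.11, 0, 0.07], [0, 0, -0.14, 0, 0.07], [0, 0, -0.14, 0, 0.07]]}' > mv.in && python3 jog.py mv.in
python3 -c "
from h import *
to(.45,.30,.35,0)"
```

```text
time: 30.95
ee_pos: [0.5485, 0.0184, 0.3547]
eef_rot: [0.997, -0.083, 0.003, -0.001]
ft_force: [-0.2, -0.1, -0.7]
width: 0.0702
grip_force: 0.0
d [-0.1441 -0.2613  0.0046] turn 1.404 t 30.95 tcp [0.5485 0.0184 0.3547] j7 -1.72 F [-0.2 -0.1 -0.7] M [-0.04  0.19 -0.01] w 0.0702
```

```bash
echo '{"rows":[[-0.02, -0.035, 0, 0, 0.07], [-0.04, -0.07, 0, 0, 0.07], [-0.06, -0.11, 0, 0, 0.07], [-0.08, -0.15, 0, 0, 0.07], [-0.1, -0.18, 0, 0, 0.07], [-0.12, -0.22, 0, 0, 0.07], [-0.144, -0.26, 0, 0, 0.07], [-0.144, -0.29, 0, 0, 0.07], [-0.144, -0.32, 0, 0, 0.07], [-0.144, -0.32, 0, 0, 0.07]]}' > mv.in && python3 jog.py mv.in
python3 - <<'E'
from h import *
import cv2
T=r.camera("top");S=r.camera("scene")
cv2.imwrite("pics/topf.png",T["img"][:,:,::-1]);cv2.imwrite("pics/scenef.png",S["img"][:,:,::-1])
a=cv2.resize(T["img"][105:225,270:370],None,fx=4,fy=4,interpolation=2)
b=cv2.resize(S["img"][135:255,260:360],None,fx=4,fy=4,interpolation=2)
cv2.imwrite("pics/fin.png",np.hstack([a,b])[:,:,::-1])
for z in(.232,.220): print(z,proj(S,(.5480,.0187,z)).round(1),proj(T,(.5480,.0187,z)).round(1))
E
```

```text
time: 31.95
ee_pos: [0.4568, 0.3626, 0.3488]
eef_rot: [0.997, -0.081, -0.001, 0.001]
ft_force: [-0.9, 0.2, -0.6]
width: 0.0699
grip_force: 0.0
0.232 [317.3 154.4] [310.6 162.1]
0.22 [317.2 158. ] [310.6 163.1]
```

View pics/fin.png

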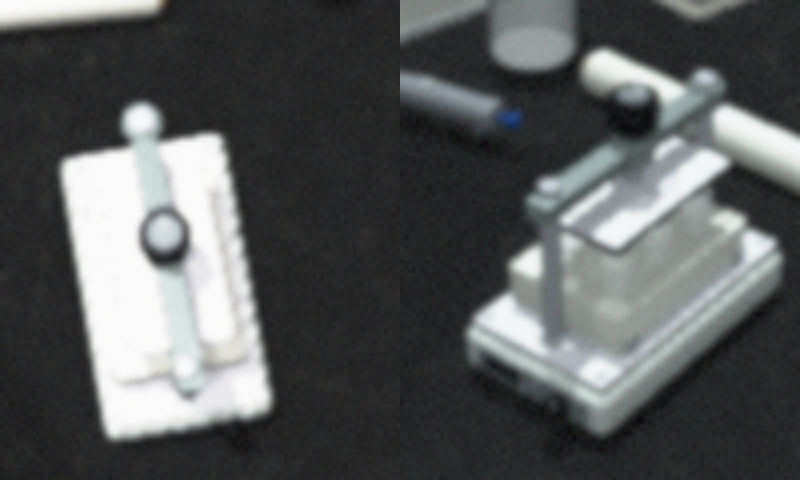

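The bar lies along the centre line with the stud in its slot at about (187,365) in the top crop. The knob cap is at (633,95) in the scene crop, clearly lower, and the plate sits on the caps. I'll measure the knob and plate drop numerically, and check the bystanders.

Run:
```python
from h import *
import cv2
c=cv2.imread("pics/closed.png")[:,400:];f=cv2.imread("pics/fin.png")[:,400:]
def sh(x0,x1,y0,y1):
    t=c[y0:y1,x0:x1];R=cv2.matchTemplate(f[y0-20:y1+28,x0-10:x1+10],t,cv2.TM_CCOEFF_NORMED);_,v,_,l=cv2.minMaxLoc(R)
    return ((l[0]-10)/4,(l[1]-20)/4,round(v,3))
print("knob",sh(200,265,66,112),"plate corner",sh(190,240,225,255),"hinge (0?)",sh(290,330,60,100),"bar front",sh(120,170,180,225))
S=r.camera("scene")
for n,a,b in(("knob12",(.548,.0187,.232),(.548,.0187,.22)),("plate7",(.49,0,.15),(.49,0,.143))): print(n,(proj(S,b)-proj(S,a)).round(2))
for n in("top","scene"):
    d=cv2.absdiff(cv2.GaussianBlur(cv2.imread(f"pics/{n}0.png"),(5,5),0),cv2.GaussianBlur(cv2.imread(f"pics/{n}f.png"),(5,5),0)).max(2)>40
    k,_,st,_=cv2.connectedComponentsWithStats(d.astype(np.uint8));print(n,[s.tolist() for s in st[1:] if s[4]>15])
```

```text
knob (1.0, 1.0, 0.797) plate corner (0.25, 1.75, 0.964) hinge (0?) (0.0, 0.0, 0.999) bar front (0.0, 0.25, 0.915)
knob12 [-0.05  3.67]
plate7 [0.02 2.  ]
top [[0, 104, 297, 296, 32818], [309, 120, 66, 32, 1342], [43, 131, 5, 12, 29], [303, 140, 6, 8, 36], [304, 151, 15, 33, 267], [316, 154, 5, 5, 18], [54, 158, 10, 13, 40], [298, 158, 6, 4, 18], [301, 174, 6, 4, 19], [320, 191, 7, 7, 29], [58, 255, 27, 14, 137], [104, 272, 6, 4, 18], [183, 281, 62, 77, 1628], [286, 298, 44, 33, 876], [340, 338, 11, 5, 23], [296, 340, 16, 10, 96], [300, 353, 22, 6, 70], [328, 352, 22, 11, 132], [330, 361, 14, 4, 32], [330, 367, 11, 9, 56], [313, 377, 4, 11, 24], [327, 383, 13, 17, 119], [221, 386, 49, 14, 349]]
scene [[6, 0, 34, 63, 422], [97, 0, 30, 53, 1170], [196, 0, 48, 100, 2605], [52, 10, 14, 13, 120], [30, 27, 9, 23, 86], [48, 31, 23, 15, 89], [104, 55, 25, 61, 667], [30, 73, 16, 12, 138], [38, 83, 48, 102, 942], [135, 90, 5, 7, 28], [124, 122, 12, 51, 226], [65, 131, 26, 6, 72], [357, 151, 9, 6, 40], [315, 156, 12, 9, 68], [337, 157, 57, 38, 918], [328, 159, 6, 8, 28], [324, 167, 15, 16, 160], [299, 170, 17, 18, 169], [318, 171, 5, 6, 24], [301, 178, 37, 36, 524], [291, 183, 7, 5, 25], [339, 187, 7, 6, 30], [136, 192, 27, 60, 502], [345, 193, 8, 13, 78], [62, 207, 16, 34, 199], [138, 209, 4, 8, 26], [127, 215, 10, 17, 84], [72, 221, 7, 18, 79], [302, 221, 6, 6, 29], [84, 230, 7, 18, 55], [72, 235, 5, 20, 30], [103, 234, 16, 6, 26], [83, 244, 4, 11, 18], [172, 262, 33, 50, 872], [77, 272, 5, 6, 21], [82, 279, 16, 21, 93], [101, 329, 7, 24, 70], [177, 328, 3, 13, 32], [177, 347, 3, 11, 26], [89, 356, 16, 20, 213], [158, 361, 17, 7, 73], [112, 374, 30, 15, 195], [105, 379, 5, 7, 22]]
```

The plate moved 1.75 px against 2.0 px expected, and no bystander moved. The knob match is ambiguous because the gripper was behind it in the earlier picture, so I'll triangulate its cap directly.

Run:
```python
from h import *
import cv2
a=cv2.imread("pics/scene0.png")[142:182,345:385];b=cv2.imread("pics/scenef.png")[142:182,298:338];c=cv2.imread("pics/topf.png")[144:184,290:330]
cv2.imwrite("pics/knobs.png",np.hstack([cv2.resize(x,(264,264),interpolation=2) for x in(a,b,c)]))
S,T=r.camera("scene"),r.camera("top")
# expected cap-disc and knob-base pixels in the final scene crop, for raised and lowered
for z in(.232,.22,.204,.192,.184):
    p=proj(S,(.5480,.0187,z));q=proj(T,(.5480,.0187,z));print(z,((p-[298,142])*6.6+[264,0]).round(),((q-[290,144])*6.6+[528,0]).round())
print("before: top .232/.204",[((proj(S,(.6500,-.0557,z))-[345,142])*6.6).round().tolist() for z in(.232,.204,.184)])
```

```text
0.232 [391.  82.] [664. 119.]
0.22 [391. 106.] [664. 126.]
0.204 [390. 138.] [665. 134.]
0.192 [390. 161.] [665. 141.]
0.184 [390. 177.] [665. 145.]
before: top .232/.204 [[108.0, 72.0], [103.0, 127.0], [99.0, 166.0]]
```

View pics/knobs.png

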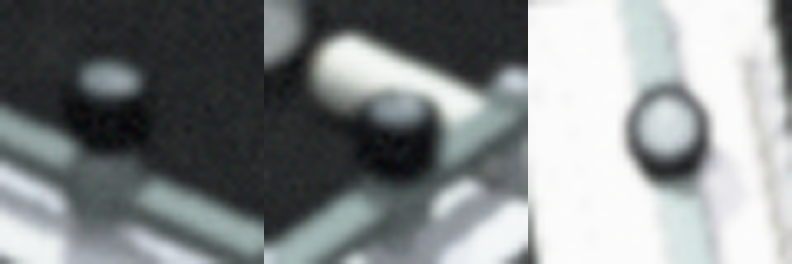

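The cap sits at (400,108) in the middle crop against (391,106) predicted for fully down. To be sure, I'll compare the dark-to-bar edge below the knob in the same place before and after screwing.

Run:
```python
import cv2,numpy as np
for n in("closed","fin"):
    g=cv2.imread(f"pics/{n}.png",0)[:,400:]
    for x in(225,232,240):print(n,x,g[64:160:4,x-2:x+3].mean(1).round().astype(int).tolist())
    g2=g[90:110]; print("row",g[100,190:280:4].tolist())
```

```text
closed 225 [79, 77, 83, 112, 154, 178, 152, 93, 44, 24, 20, 23, 21, 21, 26, 37, 66, 99, 112, 115, 113, 110, 108, 103]
closed 232 [28, 39, 71, 119, 158, 171, 148, 98, 49, 28, 19, 20, 22, 20, 24, 37, 67, 104, 122, 120, 116, 112, 105, 101]
closed 240 [56, 90, 114, 135, 149, 148, 120, 77, 39, 25, 22, 17, 17, 20, 25, 45, 75, 101, 115, 115, 112, 109, 106, 106]
row [39, 41, 36, 40, 36, 26, 24, 25, 18, 26, 26, 30, 29, 23, 25, 35, 77, 150, 215, 237, 233, 221, 209]
fin 225 [227, 243, 243, 237, 205, 156, 137, 142, 137, 107, 66, 28, 19, 20, 21, 14, 10, 18, 40, 66, 85, 98, 105, 102]
fin 232 [188, 232, 243, 239, 211, 167, 151, 154, 147, 120, 77, 42, 19, 14, 22, 21, 11, 16, 32, 55, 78, 88, 92, 87]
fin 240 [126, 202, 238, 240, 224, 186, 168, 163, 146, 113, 71, 37, 21, 20, 19, 17, 16, 18, 35, 60, 82, 92, 88, 88]
row [31, 35, 37, 39, 41, 35, 45, 71, 97, 110, 119, 120, 116, 108, 87, 63, 66, 119, 177, 208, 210, 196, 182]
```

Both edges give roughly 10–11 mm of travel, with about 1 mm uncertainty. A firm second twist will settle it, so I'm going back to the knob.

```bash
echo '{"rows":[[0.02, 0.04, 0, -0.15, 0.07], [0.04, 0.08, 0, -0.3, 0.07], [0.06, 0.12, 0, -0.45, 0.07], [0.08, 0.16, 0, -0.6, 0.07], [0.1, 0.2, 0, -0.75, 0.07], [0.12, 0.24, 0, -0.9, 0.07], [0.14, 0.28, 0, -1.05, 0.07], [0.144, 0.31, 0, -1.2, 0.07], [0.144, 0.32, 0, -1.35, 0.07], [0.144, 0.32, 0, -1.5, 0.07], [0.144, 0.32, 0, -1.5, 0.07]]}' > mv.in && python3 jog.py mv.in
python3 -c "
from h import *
to(.5477,.0188,.211,0)"
```

```text
time: 33.3
ee_pos: [0.5467, 0.017, 0.3514]
eef_rot: [0.785, 0.619, 0.001, -0.0]
ft_force: [-0.0, 0.4, 0.7]
width: 0.0704
grip_force: 0.0
d [0.0018 0.0005 0.1404] turn -0.235 t 33.3 tcp [0.5467 0.017  0.3514] j7 -0.25 F [-0.   0.4  0.7] M [-0.12  0.08 -0.01] w 0.0704
```

```bash
echo '{"rows":[[0.001, 0.0005, 0.04, 0, 0.07], [0.001, 0.0005, 0.08, 0, 0.07], [0.001, 0.0005, 0.115, 0, 0.07], [0.001, 0.0005, 0.138, 0, 0.07], [0.001, 0.0005, 0.140, 0, 0.07], [0.001, 0.0005, 0.140, 0, 0.03], [0.001, 0.0005, 0.140, 0, 0.03], [0.001, 0.0005, 0.140, 0, 0.03], [0.001, 0.0005, 0.140, 0, 0.03], [0.001, 0.0005, 0.140, 0, 0.03], [0.001, 0.0005, 0.140, 0, 0.03]]}' > mv.in && python3 jog.py mv.in 60
python3 -c "
from h import *
to(.5477,.0188,.211,0)"
echo '{"rows":[[0, 0, 0, 0.1, 0.03], [0, 0, 0, 0.2, 0.03], [0, 0, 0, 0.2, 0.03]]}' > mv.in && python3 jog.py mv.in
python3 -c "
from h import *
to(.5477,.0188,.211,0)"
echo '{"rows":[[0, 0, 0, 0.1, 0.03], [0, 0, 0, 0.2, 0.03], [0, 0, 0, 0.3, 0.03], [0, 0, 0, 0.3, 0.03]]}' > mv.in && python3 jog.py mv.in
python3 -c "
from h import *
to(.5477,.0188,.211,0)"
```

```text
time: 34.4
ee_pos: [0.5481, 0.0196, 0.2114]
eef_rot: [0.786, 0.618, 0.0, 0.0]
ft_force: [-0.4, 0.7, 2.2]
width: 0.0357
grip_force: 60.0
d [-0.0009 -0.0002  0.0004] turn -0.238 t 34.4 tcp [0.5481 0.0196 0.2114] j7 -0.19 F [-0.4  0.7  2.2] M [-0.01  0.22  0.02] w 0.0357
time: 34.7
ee_pos: [0.5482, 0.0201, 0.2115]
eef_rot: [0.844, 0.537, 0.0, 0.0]
ft_force: [-1.0, 1.3, 4.7]
width: 0.0358
grip_force: 60.0
d [-0.0014  0.0001  0.0005] turn -0.437 t 34.7 tcp [0.5482 0.0201 0.2115] j7 -0.38 F [-1.   1.3  4.7] M [0.14 0.27 1.15] w 0.0358
time: 35.1
ee_pos: [0.5488, 0.0195, 0.2115]
eef_rot: [0.914, 0.405, 0.001, 0.001]
ft_force: [4.2, 0.1, 1.5]
width: 0.0356
grip_force: 60.0
d [-0.0013 -0.0004  0.0005] turn -0.737 t 35.1 tcp [0.5488 0.0195 0.2115] j7 -0.67 F [4.2 0.1 1.5] M [-0.1  -0.99 -0.04] w 0.0356
```

```bash
for k in 1; do echo '{"rows":[[0, 0, 0, 0.05, 0.03], [0, 0, 0, 0.1, 0.03], [0, 0, 0, 0.1, 0.03]]}' > mv.in && python3 jog.py mv.in; done
python3 -c "
from h import *
to(.5477,.0188,.211,0)"
echo '{"rows":[[0, 0, 0, 0.1, 0.03], [0, 0, 0, 0.2, 0.03], [0, 0, 0, 0.2, 0.03]]}' > mv.in && python3 jog.py mv.in
python3 -c "
from h import *
to(.5477,.0188,.211,0)"
echo '{"rows":[[0, 0, 0, 0.1, 0.03], [0, 0, 0, 0.2, 0.03], [0, 0, 0, 0.2, 0.03]]}' > mv.in && python3 jog.py mv.in
python3 -c "
from h import *
to(.5477,.0188,.211,0)"
```

```text
time: 35.4
ee_pos: [0.5488, 0.02, 0.2115]
eef_rot: [0.933, 0.361, 0.001, 0.0]
ft_force: [4.5, 1.8, 3.4]
width: 0.0357
grip_force: 60.0
d [-0.0016  0.0002  0.0005] turn -0.832 t 35.4 tcp [0.5488 0.02   0.2115] j7 -0.76 F [4.5 1.8 3.4] M [ 0.13 -1.18  1.33] w 0.0357
time: 35.7
ee_pos: [0.5482, 0.0192, 0.2116]
eef_rot: [0.965, 0.264, 0.0, 0.0]
ft_force: [0.3, -0.5, 7.7]
width: 0.0358
grip_force: 60.0
d [-0.0006  0.0001  0.0006] turn -1.037 t 35.7 tcp [0.5482 0.0192 0.2116] j7 -0.95 F [ 0.3 -0.5  7.7] M [-0.15 -0.08  0.13] w 0.0358
time: 36.0
ee_pos: [0.5476, 0.0188, 0.2115]
eef_rot: [0.986, 0.166, -0.001, 0.0]
ft_force: [-2.9, -1.2, 9.0]
width: 0.0358
grip_force: 60.0
d [0.0001 0.     0.0005] turn -1.237 t 36.0 tcp [0.5476 0.0188 0.2115] j7 -1.13 F [-2.9 -1.2  9. ] M [-0.37  0.84  0.11] w 0.0358
```

```bash
cat > q.py <<'E'
from bench import r
s=r.read_state();print(s["joint_positions"][6].round(3),s["ee_pos"].round(4),s["ft_force"].round(1),s["torque"].round(2))
E
echo '{"rows":[[0, 0, 0, 0.06, 0.03]]}' > mv.in && python3 jog.py mv.in >/dev/null; python3 q.py
echo '{"rows":[[0, 0, 0, 0.06, 0.03]]}' > mv.in && python3 jog.py mv.in >/dev/null; python3 q.py
echo '{"rows":[[0, 0, 0, 0.06, 0.03]]}' > mv.in && python3 jog.py mv.in >/dev/null; python3 q.py
echo '{"rows":[[0, 0, 0, 0.06, 0.03]]}' > mv.in && python3 jog.py mv.in >/dev/null; python3 q.py
echo '{"rows":[[0, 0, 0, 0.06, 0.03]]}' > mv.in && python3 jog.py mv.in >/dev/null; python3 q.py
echo '{"rows":[[0, 0, 0, 0.06, 0.03]]}' > mv.in && python3 jog.py mv.in >/dev/null; python3 q.py
echo '{"rows":[[0, 0, 0, 0.06, 0.03]]}' > mv.in && python3 jog.py mv.in >/dev/null; python3 q.py
echo '{"rows":[[0, 0, 0, 0.06, 0.03]]}' > mv.in && python3 jog.py mv.in >/dev/null; python3 q.py
```

```text
-1.186 [0.5475 0.0188 0.2115] [-2.9 -2.6  8.8] [-0.45  0.79  1.21]
-1.243 [0.5489 0.0191 0.2117] [ 5.8 -1.6  1.8] [-0.57 -1.08  0.13]
-1.298 [0.5489 0.019  0.2116] [ 6.2 -1.9  3.7] [-0.59 -1.12  1.29]
-1.353 [0.5471 0.0186 0.2113] [-5.2 -0.9 12.8] [-0.15  1.35  0.08]
-1.407 [0.5471 0.0188 0.2114] [-5.9 -1.2 11.5] [-0.42  1.41  0.82]
-1.461 [0.5476 0.0188 0.2115] [18.1 -1.6  4.5] [-0.43 -3.99 -0.05]
-1.515 [0.549  0.0186 0.2116] [ 6.4 -2.6  1.7] [-0.62 -1.44  0.02]
-1.569 [0.549  0.0185 0.2116] [ 7.4 -3.2  0.7] [-0.87 -1.41  1.14]
```

The grip stick-slips at about 1.2 N m with the height constant, so the knob is on its hard stop. Releasing, retreating and doing a last check.

```bash
echo '{"rows":[[0, 0, 0, 0, 0.07], [0, 0, 0, 0, 0.07], [0, 0, 0, 0, 0.07], [0, 0, 0, 0, 0.07], [0, 0, 0, 0, 0.07], [0, 0, -0.03, 0, 0.07], [0, 0, -0.07, 0, 0.07], [0, 0, -0.11, 0, 0.07], [0, 0, -0.14, 0, 0.07], [0, 0, -0.14, 0, 0.07]]}' > mv.in && python3 jog.py mv.in
echo '{"rows":[[-0.02, -0.035, 0, 0, 0.07], [-0.04, -0.07, 0, 0, 0.07], [-0.06, -0.11, 0, 0, 0.07], [-0.08, -0.15, 0, 0, 0.07], [-0.1, -0.18, 0, 0, 0.07], [-0.12, -0.22, 0, 0, 0.07], [-0.144, -0.26, 0, 0, 0.07], [-0.144, -0.29, 0, 0, 0.07], [-0.144, -0.32, 0, 0, 0.07], [-0.144, -0.32, 0, 0, 0.07]]}' > mv.in && python3 jog.py mv.in
python3 - <<'E'
from h import *
import cv2
for n,s in(("top",np.s_[105:225,270:370]),("scene",np.s_[135:255,260:360])):
    c=r.camera(n)["img"][:,:,::-1];o=cv2.imread(f"pics/{n}f.png")
    d=cv2.absdiff(cv2.GaussianBlur(c,(5,5),0),cv2.GaussianBlur(o,(5,5),0))[s].max(2);print(n,d.max(),(d>25).sum())
    cv2.imwrite(f"pics/{n}g.png",c)
g=cv2.cvtColor(cv2.imread("pics/sceneg.png"),6);f=cv2.cvtColor(cv2.imread("pics/scenef.png"),6)
print(g[148:175,316:320].mean(1).round().tolist());print(f[148:175,316:320].mean(1).round().tolist())
E
```

```text
time: 37.8
ee_pos: [0.5493, 0.0192, 0.3547]
eef_rot: [0.997, -0.073, 0.003, -0.001]
ft_force: [-0.3, -0.6, -1.1]
width: 0.0703
grip_force: 0.0
time: 38.8
ee_pos: [0.4507, 0.3617, 0.3489]
eef_rot: [0.998, -0.07, -0.0, 0.001]
ft_force: [1.2, 0.4, -0.8]
width: 0.0699
grip_force: 0.0
top 22 0
scene 23 0
[52.0, 88.0, 150.0, 207.0, 235.0, 240.0, 226.0, 180.0, 151.0, 155.0, 150.0, 128.0, 90.0, 50.0, 27.0, 18.0, 13.0, 17.0, 13.0, 19.0, 28.0, 46.0, 72.0, 86.0, 90.0, 88.0, 86.0]
[52.0, 89.0, 151.0, 209.0, 238.0, 242.0, 231.0, 194.0, 155.0, 154.0, 152.0, 136.0, 100.0, 58.0, 28.0, 17.0, 21.0, 22.0, 16.0, 13.0, 22.0, 45.0, 68.0, 86.0, 94.0, 94.0, 90.0]
```

Nothing moved after the firm twist, so the knob was already at its stop, and the bar is still in its catch.

```bash
python3 -c "
from bench import r
print(r.close_job())"
```

```text
the job is handed in; nothing more can be done
None
```

The job is handed in: the bar is against its end stop in the catch, the knob is screwed down to its hard stop, the plate is down on the vials, and the cameras show no bystander moved; the robot was clear at about 39 s, and no verdict came back.

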